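# Check the press latch of a bottle box and file its job token

## Task

Check the press latch of the wooden box: with the gripper push its steel thumb pad slowly straight down until it clicks and stays in, or, if it does not click, until you have leaned on it steadily with 14 N for half a second; never push it with more than 20 N, as that breaks the latch. Then file the box's wooden job token: set it gently into the round bowl if the latch clicked in, or into the square tray if it was too stiff, in which case its pad is left sprung out. Leave the other things on the table alone.

Things in the scene. Friction and masses are not known exactly. Their poses are not given: they have to be found in the camera images.
- box: light wooden bottle box, lid shut, 220 (x) x 160 x 100 mm high, fixed. Origin: centre of its underside; its front faces its own -x, which points away from the robot. Latch housing: dark steel block, 36 (x) x 50 x 100 mm high, mid-front, 110 to 146 mm from the origin along -x. A small brass pawl on the housing turns aside as the latch goes in.
- latch_top (a point): centre of the top of the thumb pad (moves with it): round flat steel pad, 32 mm across, 8 mm thick, on a stem above the latch housing; 126 mm above the table when out, 128 mm from the box's origin along its -x. It is pushed straight down.
- latch (a joint): travel of the thumb pad, m: 0 out, 0.015 in (hard stop). A good latch's spring force peaks at 4 to 10 N at 6 mm, then falls; past 12 mm the pad snaps in by itself and stays. A stiff latch, from the start or from about 3 mm on, rises 4 to 7 N per mm and does not click even at 25 N. Which it is cannot be seen. Let go before clicking, the pad springs back out.
- token: loose turned-wood job token, 40 g: a round foot 36 mm across and 12 mm high, above it a plain round stem 24 mm across up to 50 mm. Origin: centre of its underside; starts upright on the table.
- bowl: white ceramic bowl, fixed, 120 mm across the rim, 40 mm high, walls 4 mm. Origin: centre of its underside.
- bowl_in (a point): centre of the bowl's inner floor
- tray: square open wooden tray, fixed, 125 x 125 mm, 35 mm high, walls 6 mm. Origin: centre of its underside.
- tray_in (a point): centre of the tray's inner floor
- bottle: bystander: closed green glass bottle, 64 mm across, 190 mm high. Origin: centre of its underside.
- tumbler: bystander: open green glass tumbler, 68 mm across, 80 mm high. Origin: centre of its underside.
- driver: bystander: screwdriver with a black handle, 160 mm long, lying on the table.
Mind the look-alikes: they are no part of the job. Of the things like the bowl, leave any that is purple; of the rest the larger one is meant.

How it is judged:
On the way, in this order (a step that is already met when the one before it is completed fails the run):
1. the latch has been tested: it has clicked in (travel over 12.5 mm), or it has been leaned on with more than 11 N for 0.2 s ((value of joint latch above 0.0125 m or contact force between latch and anything else above 11 N)), for 0.2 s.
2. then the token is lifted off the table (height (world z) of token above 0.025 m), for 0.1 s.
At the end, for the whole second after the job is handed in: Latch clicked in (travel over 12.5 mm) and token at rest in the bowl (foot within 45 mm of its centre), or latch not clicked and back out (travel under 3 mm) and token at rest in the tray (foot within 65 mm of its centre); foot under 30 mm above the table in either (((value of joint latch above 0.0125 m and horizontal distance between token and bowl_in below 0.045 m and height (world z) of token below 0.03 m) or (value of joint latch below 0.003 m and horizontal distance between token and tray_in below 0.065 m and height (world z) of token below 0.03 m)) and linear speed of token below 0.02 m/s); the robot touches nothing.
It fails at once if the thumb pad is pushed with more than 20 N (contact force between latch and anything else above 20 N).
It fails at once if the token is dropped (falls free faster than 1 m/s, from over 5 cm) (linear speed of token above 1 m/s and contact force between token and the fingers below 0.05 N).
It fails at once if the bottle is moved more than 3 cm (distance of bottle from where it was at the start of the episode above 0.03 m).
It fails at once if the tumbler is moved more than 3 cm (distance of tumbler from where it was at the start of the episode above 0.03 m).
It fails at once if the screwdriver is moved more than 3 cm (distance of driver from where it was at the start of the episode above 0.03 m).
It also fails if it takes over 61 s, if anything falls off the work surface, if the arm or the gripper's body presses on something with over 40 N, if the wrist force passes 120 N, or if a joint passes its speed limit or range.

## Robot

A 7-joint arm with a two-finger parallel gripper is mounted at the origin on the work surface. World frame = base frame: x ahead of the robot, y to its left, z up, the work surface at z = 0. Lengths are in m, angles in rad, forces in N, time in s.
With the tool pointing down it reaches from about 0.425 to 0.925 m from the base axis. Payload 6.8 kg.
Tool frame: the origin (TCP) lies on the front face of the gripper's body, between the roots of the fingers; the fingertips stand 73 mm ahead of it and the grasp point (between the pads) lies 54 mm ahead of it (env.nose_length is the distance from the TCP to the fingertips, in m); z points along the fingers, y is the line along which they close (so a half turn about z gives the same grasp; the last joint's range is limited). The gripper opens to 85 mm and grips with 20 to 120 N. Pads are 22 mm wide; open, the fingers measure 114 mm over their backs; the gripper's body (76 mm by 85 mm) begins 54 mm behind the grasp point. The pads swing forward as they close: fully open they stand 13 mm farther back than shut.
Start: joints at [-1.236, 0.477, 0.022, 1.555, -0.011, 1.109, -0.083], TCP at [0.289, 0.61, 0.304] pointing down, gripper open.
Joint ranges: [-2.96, 2.96], [-0.34, 2.1], [-1.41, 1.46], [0.24, 2.44], [-1.37, 4.51], [0.17, 1.92], [-2.96, 2.96]. Speed limits (rad/s): [2.39, 2.39, 3.14, 3.14, 3.14, 3.14, 3.14].

## Interface

Orientations are given as a unit quaternion [w, x, y, z].
In Python, from cell import env, kin, camera, calibration, job gives the robot as it stands. The module is installed in compiled form; this text tells all that it offers. Calls block until the motion is done:
- env.reach(position, orientation): joint-space move of the TCP to a pose.
- env.movel(position, velocity=0.15, rot=None, stop_force=None): straight line of the TCP; rot=None keeps the orientation; velocity is the mean speed in m/s. With stop_force (N) it stops when the force on the tool has changed by that much, and returns True; else False.
- env.goto_joints(angles): joint-space move.
- env.grip(opening, f_grip=None): finger opening in m; f_grip is the grip in N (None keeps the last); returns when the fingers have stopped.
- env.dwell(seconds).
- kin.inverse_kinematics(position, orientation): joint angles nearest the present ones, or None.
- env.get_state(): the state.
- camera(name): name is "side" or "top"; returns (picture, depth): 420x560x3 uint8, blue, green, red; 420x560 float32, m along the optical axis (not along the pixel's ray), 0 where there is no reading.
- calibration(name): a dict with "fx", "fy", "cx", "cy" (pixels), "rvec" (rotation vector, rad) and "tvec" (3), from world to camera coordinates, as OpenCV has them. Camera axes: x right, y down, z forward; pixel columns grow to the right and rows downward; lengths in m; the calibration is good to about 2 mm. A picture is of the moment at which its call begins. calibration takes no time and is no camera call.
A pose or a line that the arm cannot do raises env.PlanningError and nothing moves.
- job.job_done(): hands the job in; it is judged then, once.
The state is a dict: "time": time; "qpos": joint angles; "joint_velocities": joint speeds; "joint_torque": joint torques, N m; "tcp_pos": TCP position; "orientation": TCP orientation; "force": force on the tool from outside, world axes, zero at the start; "torque": the same for the moment, N m; "opening": finger opening in m; "gripper_force": force on a finger pad.
Only numpy, scipy, OpenCV 4.12 (cv2) and the standard library are available. Lean on these libraries where they do the work, as an engineer would, in place of code of your own. Each camera call takes 0.05 s, during which the arm holds its last target. There are 200 camera calls.

## Working session

There is one attempt and no reset: what is moved stays moved. The work goes in short steps, each a Python script; the robot and the scene stay as the last script left them, time stands still between calls to the robot, and variables do not carry over. Pictures are saved under pics/ and viewed, at most 10 in all, crops included, and the job is handed in when it is done.

```bash
mkdir -p pics; cat > h.py <<'E'
import numpy as np, cv2
from cell import env, kin, camera, calibration, job
def cloud(name):
    im,d=camera(name); c=calibration(name)
    R=cv2.Rodrigues(np.array(c["rvec"],float))[0]; t=np.array(c["tvec"],float).ravel()
    v,u=np.mgrid[:d.shape[0],:d.shape[1]]
    P=np.stack([(u-c["cx"])/c["fx"]*d,(v-c["cy"])/c["fy"]*d,d],-1)
    W=(P-t)@R; W[d==0]=np.nan
    return im,d,W
E
python3 - <<'E'
from h import *
for n in("top","side"):
    im,d,W=cloud(n); cv2.imwrite(f"pics/{n}0.png",im); np.savez(f"{n}0.npz",im=im,W=W)
    c=calibration(n);R=cv2.Rodrigues(np.array(c["rvec"],float))[0];print(n,-R.T@np.array(c["tvec"]).ravel(),c["fx"])
s=env.get_state();print(s)
E
```

```text
top [ 0.38915297 -0.05277536  1.11324028] 427.37790609741694
side [0.00089674 0.51298741 0.54829083] 399.70179391337746
{'time': 0.1, 'qpos': array([-1.23607135,  0.47774098,  0.02235528,  1.55628976, -0.01150474,
        1.10932419, -0.08309849]), 'joint_velocities': array([ 0.0010213 , -0.00234992, -0.00070809, -0.00282735,  0.00024981,
        0.00215935, -0.00034921]), 'joint_torque': array([ 5.08799858e-03, -5.97760248e+01,  1.61400553e+00, -2.81955886e+01,
        1.28656783e-02,  4.96907160e-03, -3.00596002e-05]), 'tcp_pos': array([0.28907101, 0.60953555, 0.30303383]), 'orientation': array([-1.20153956e-04,  2.19603461e-01,  9.75588875e-01, -8.08093221e-04]), 'force': array([0.19628499, 0.07035587, 0.02183314]), 'torque': array([-0.01834432,  0.01076809,  0.02570988]), 'gripper_force': 0.0, 'opening': 0.08540237669165926}
```

View pics/top0.png

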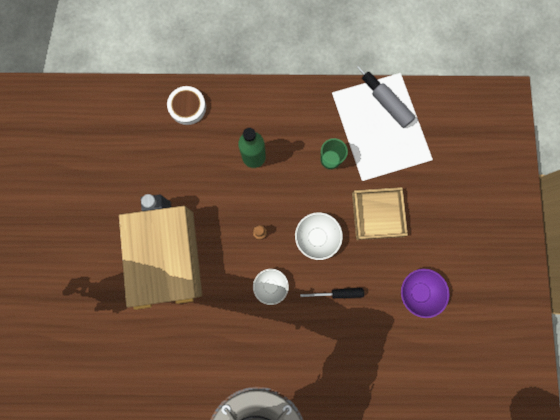

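View pics/side0.png

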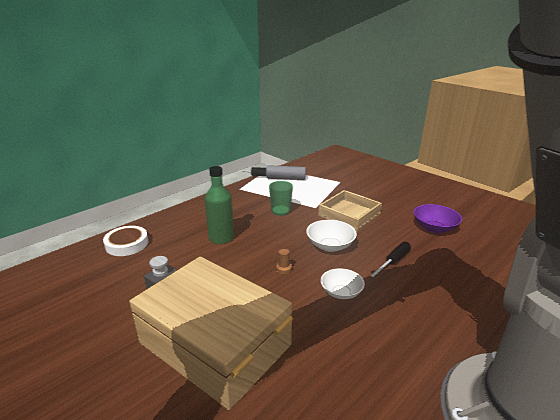

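The candidates in the top view are:
- **Bowls:** white large (319,236), white small (271,287), purple (426,293, excluded) and a white dish with brown contents (186,105).
- **Tray:** (381,213).
- **Token:** (260,232).
- **Pad:** (150,202), beside the box at (160,257).
- **Bystanders:** bottle (252,148), tumbler (333,154), driver (333,294). The grey-handled tool on the paper (390,100) is not ours.

I choose the large white bowl. Next I'll measure, with one close crop to check the choice.

```bash
python3 - <<'E'
from h import *
z=np.load("top0.npz");im,W=z["im"],z["W"]
s=np.load("side0.npz");ims,Ws=s["im"],s["W"]
def rep(n,W,box,zlo,zhi):
    u0,v0,u1,v1=box;P=W[v0:v1,u0:u1].reshape(-1,3);P=P[(P[:,2]>zlo)&(P[:,2]<zhi)]
    if len(P)<3: print(n,"few",len(P));return
    (c,r,a)=cv2.minAreaRect(P[:,:2].astype(np.float32)); cc,rr=cv2.minEnclosingCircle(P[:,:2].astype(np.float32))
    print(n,len(P),"rect",np.round(c,4),np.round(r,4),round(a,1),"circ",np.round(cc,4),round(rr,4),"z",np.round(np.percentile(P[:,2],[5,50,95]),4))
rep("pad top",W,(135,185,175,212),.115,.14)
rep("pad side",Ws,(140,250,180,300),.115,.14)
rep("box",W,(110,195,210,315),.09,.108)
rep("token top",W,(245,215,275,248),.04,.06); rep("token all",W,(245,215,275,248),.008,.06)
rep("token side",Ws,(270,245,298,275),.01,.06)
rep("bowl rim",W,(285,205,350,267),.034,.05)
rep("small",W,(245,262,295,310),.02,.05)
rep("tray rim",W,(345,180,415,245),.029,.045)
rep("bottle",W,(230,120,272,175),.02,.25)
rep("tumbler",W,(315,135,352,172),.02,.1)
P=W[150:400,:500].reshape(-1,3);print("table z",np.nanmedian(P[:,2]))
a=cv2.resize(im[180:310,110:350],None,fx=3,fy=3);cv2.imwrite("pics/crop.png",a)
E
```

```text
pad top 146 rect [0.5656 0.2562] [0.031  0.0292] 90.0 circ [0.5657 0.2562] 0.0158 z [0.1223 0.1258 0.1288]
pad side 198 rect [0.5646 0.2568] [0.0301 0.0309] 42.9 circ [0.5658 0.2574] 0.0169 z [0.1203 0.1259 0.1275]
box 6537 rect [0.4571 0.2413] [0.2553 0.1616] 8.3 circ [0.446  0.2392] 0.1395 z [0.0965 0.0998 0.1028]
token top 72 rect [ 5.055e-01 -4.000e-04] [0.0233 0.0202] 1.3 circ [ 0.5051 -0.0009] 0.0121 z [0.046  0.0494 0.0521]
token all 148 rect [0.5043 0.    ] [0.0341 0.0337] 0.0 circ [ 0.5048 -0.0007] 0.0178 z [0.0096 0.0356 0.0517]
token side 258 rect [0.5024 0.0023] [0.0334 0.0282] 44.1 circ [5.037e-01 3.000e-04] 0.0173 z [0.0115 0.0312 0.0505]
bowl rim 330 rect [ 0.4939 -0.1515] [0.1166 0.1168] 89.8 circ [ 0.4935 -0.1512] 0.0595 z [0.0348 0.0385 0.0425]
small 284 rect [ 0.3663 -0.0311] [0.0838 0.0851] 0.1 circ [ 0.3668 -0.0307] 0.0439 z [0.0207 0.0266 0.0313]
tray rim 472 rect [ 0.554  -0.3107] [0.1251 0.1263] 4.0 circ [ 0.5534 -0.3096] 0.086 z [0.03   0.034  0.0376]
bottle 800 rect [0.7042 0.0165] [0.0562 0.0629] 10.6 circ [0.7078 0.0169] 0.0318 z [0.038  0.1271 0.1908]
tumbler 446 rect [ 0.702  -0.1874] [0.0655 0.0658] 87.8 circ [ 0.7023 -0.1881] 0.0341 z [0.0238 0.0618 0.0811]
table z 9.080927740882038e-05
```

View pics/crop.png

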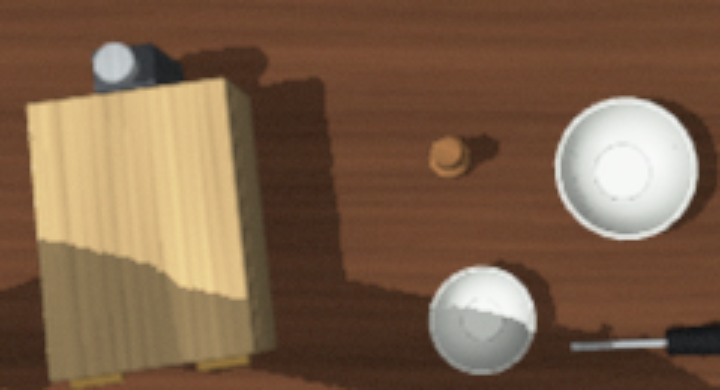

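The crop confirms it. The pad is at crop (115,63), on the box's front housing. The token (449,156) and the large white bowl (627,168) match their descriptions. Next is the latch push.

```bash
cat > push.py <<'E'
from h import *
Q=[0,1,0,0]; N=env.nose_length; x,y=0.5655,0.2565
env.grip(0.0,30)
env.reach([x,y,0.126+N+0.06],Q)
env.movel([x,y,0.126+N+0.008],0.08); env.dwell(0.3)
f0=np.mean([env.get_state()["force"][2]]); s=env.get_state(); print(s["time"],s["force"],s["opening"],s["tcp_pos"])
z=0.126+N+0.008; peak=0; log=[]; res="?"
while True:
    z-=0.0004
    env.movel([x,y,z],0.008)
    s=env.get_state(); f=s["force"][2]-f0; tip=s["tcp_pos"][2]-N; log.append((round((0.126-tip)*1e3,2),round(f,1))); peak=max(peak,f)
    if f>=13.3:
        t0=s["time"]
        while env.get_state()["time"]-t0<0.6:
            f=env.get_state()["force"][2]-f0; log.append(("hold",round(f,1)))
            if f>15.5: z+=0.0001
            elif f<13: z-=0.0001
            env.movel([x,y,z],0.005); env.dwell(0.05)
        res="stiff"; break
    if 0.126-tip>0.0135: res="in"; break
print(res,peak,log,env.get_state()["time"])
E
python3 push.py
```

```text
3.6167 [ 0.50433121 -0.57476931 -1.39983898] -3.2205132179792564e-05 [0.56565291 0.25659866 0.20700381]
in 7.863283473465931 [(np.float64(-7.62), np.float64(1.0)), (np.float64(-7.14), np.float64(1.6)), (np.float64(-6.76), np.float64(0.6)), (np.float64(-6.38), np.float64(2.0)), (np.float64(-5.99), np.float64(1.4)), (np.float64(-5.58), np.float64(2.4)), (np.float64(-5.16), np.float64(1.4)), (np.float64(-4.75), np.float64(1.2)), (np.float64(-4.35), np.float64(0.9)), (np.float64(-3.97), np.float64(0.6)), (np.float64(-3.56), np.float64(0.9)), (np.float64(-3.18), np.float64(0.7)), (np.float64(-2.76), np.float64(2.5)), (np.float64(-2.37), np.float64(1.1)), (np.float64(-1.99), np.float64(1.7)), (np.float64(-1.56), np.float64(1.3)), (np.float64(-1.17), np.float64(1.7)), (np.float64(-0.76), np.float64(1.2)), (np.float64(-0.38), np.float64(1.2)), (np.float64(-0.11), np.float64(2.8)), (np.float64(0.31), np.float64(4.1)), (np.float64(0.69), np.float64(4.1)), (np.float64(1.12), np.float64(4.1)), (np.float64(1.52), np.float64(4.6)), (np.float64(1.95), np.float64(5.0)), (np.float64(2.35), np.float64
[... 359 characters left out ...]
np.float64(7.3)), (np.float64(6.59), np.float64(7.3)), (np.float64(7.07), np.float64(6.8)), (np.float64(7.46), np.float64(7.2)), (np.float64(7.93), np.float64(7.1)), (np.float64(8.34), np.float64(6.3)), (np.float64(8.82), np.float64(4.9)), (np.float64(9.27), np.float64(4.6)), (np.float64(9.68), np.float64(4.0)), (np.float64(10.09), np.float64(3.9)), (np.float64(10.52), np.float64(3.8)), (np.float64(11.06), np.float64(2.8)), (np.float64(11.53), np.float64(2.2)), (np.float64(11.76), np.float64(1.3)), (np.float64(12.05), np.float64(1.8)), (np.float64(12.43), np.float64(0.9)), (np.float64(12.81), np.float64(1.0)), (np.float64(13.23), np.float64(1.3)), (np.float64(13.6), np.float64(1.6))] 17.1167
```

The force peaked at 6 mm and then fell away, so the latch appears to have clicked. I'll lift off, check the pad height by camera, then move above the token.

```bash
python3 - <<'E'
from h import *
Q=[0,1,0,0]; N=env.nose_length
p=env.get_state()["tcp_pos"]; env.movel([p[0],p[1],0.27],0.15)
env.reach([0.505,-0.0005,0.24],Q); env.grip(0.06,25)
for n,b in(("top",(135,185,175,212)),("side",(140,250,180,300))):
    im,d,W=cloud(n);u0,v0,u1,v1=b;P=W[v0:v1,u0:u1].reshape(-1,3)
    P=P[np.hypot(P[:,0]-.5656,P[:,1]-.2566)<.012]; print(n,len(P),np.percentile(P[:,2],[10,50,90]))
cv2.imwrite("pics/side1.png",im)
s=env.get_state();print(s["time"],s["tcp_pos"],s["opening"])
E
```

```text
top 77 [0.10831305 0.11074198 0.11295741]
side 90 [0.1103028  0.11142156 0.11231447]
19.5667 [ 0.50499249 -0.00050607  0.23999833] 0.059885573267229944
```

View pics/side1.png

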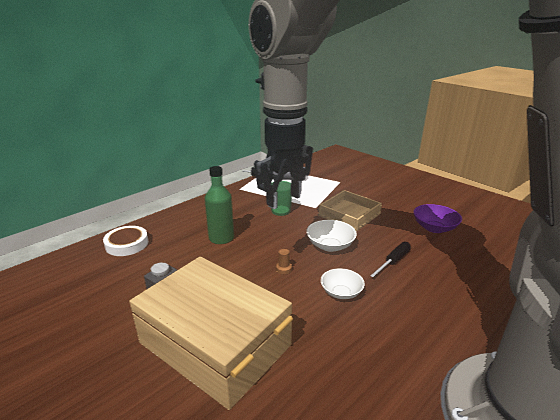

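The pad, at (160,268), now sits at 111 mm, so it is latched in. The gripper at (285,190) is above the token at (284,261). The token goes into the bowl.

```bash
python3 - <<'E'
from h import *
env.movel([0.505,-0.0005,0.091],0.1)
env.grip(0.0,25)
s=env.get_state();print("grip",s["opening"],s["gripper_force"],s["time"])
env.movel([0.505,-0.0005,0.19],0.1); env.dwell(.2)
s=env.get_state();print("lift",s["opening"],s["gripper_force"])
env.movel([0.4937,-0.1513,0.19],0.15)
im,d,W=cloud("side");cv2.imwrite("pics/side2.png",im[100:340,180:450])
s=env.get_state();print(s["time"],s["force"])
E
```

```text
grip 0.023458376201666954 24.505777686958936 21.6167
lift 0.02338637082516891 24.498658945040006
24.1667 [-0.81084071  0.11720568 -0.02652315]
```

View pics/side2.png

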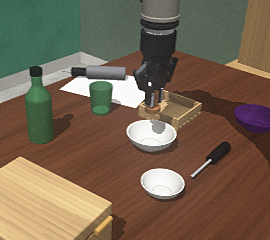

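The token is held upright at crop (152,112), above the bowl at (151,135). I'll lower it gently until contact.

```bash
python3 - <<'E'
from h import *
env.movel([0.4937,-0.1513,0.115],0.1); env.dwell(.2)
hit=env.movel([0.4937,-0.1513,0.0945],0.015,stop_force=4)
s=env.get_state();print(hit,s["tcp_pos"],s["force"],s["time"])
env.grip(0.045); env.dwell(.3)
p=env.get_state()["tcp_pos"]; env.movel([p[0],p[1],0.25],0.1)
env.reach([0.45,0.05,0.30],[0,1,0,0]); env.dwell(.3)
im,d,W=cloud("top"); cv2.imwrite("pics/top3.png",im[170:330,110:350])
P=W[205:267,285:350].reshape(-1,3);P=P[(np.hypot(P[:,0]-.4937,P[:,1]+.1513)<.045)&(P[:,2]>.044)]
print(len(P),np.median(P,0),P[:,2].max(),env.get_state()["time"])
E
```

```text
True [ 0.49367285 -0.15131567  0.09634365] [-0.88190658 -0.20779737  5.7468432 ] 26.4
75 [ 0.49218354 -0.14990169  0.05375796] 0.06142896817128738 29.9417
```

View pics/top3.png

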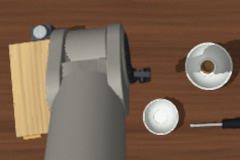

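The token stands upright in the centre of the large bowl (crop 208,66), with its top at about 54 mm. The arm is clear and the latch is in.

```bash
python3 -c "
from h import *
print(job.job_done())"
```

```text
the job is handed in; nothing more can be done
None
```

The latch clicked in at a peak of about 8 N, the token is standing in the larger white bowl, and I handed the job in at about 30 s; it returned no verdict.

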